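# Ready the contact grill

### The job

Get the contact grill ready for loading: flip its lid up by the bar handle and over past upright until it leans right back and stays open by itself, and push the drip tray that sticks out of its side fully home. Do it all with the fingertips or the outside of the fingers, with a light touch: grip and lift nothing, keep the grill standing where it is, and leave the other things on the worktop alone.

Things in the scene. Friction and masses are not known exactly. Their poses are not given: they have to be found in the camera images.
- grill: Two-slice contact grill (panini press), black housing, brushed-steel top, 200 (x) x 240 (y) x 86 mm shut, standing loose on rubber feet (2.2 kg in all). Origin: centre of its underside, on the worktop. x points from its front (bar handle, dial) to its back (hinge), z up. The lower half ends 51 mm above the worktop (hinge cheeks at the back: 74 mm).
- lid (a joint): Lid angle: 0 shut, 1.88 leaning back on its own stop (about 108 degrees). The lid weighs about 0.5 kg: it falls shut by itself below about 1.5 and falls open by itself beyond that. Some 2 to 3 N upward under the bar lifts it from shut.
- lid_hinge (a point): Point on the hinge line, midway along it, fixed to the grill at x = 88, y = 0, z = 60 mm in the grill's frame. The hinge line runs along the grill's y.
- handle_bar (a point): Centre of the lid's bar handle: round steel bar, 20 mm thick, 164 mm long along the grill's y, 232 mm ahead of the hinge line and 13 mm above it when shut (73 mm above the worktop, free below). Two end arms leave 140 mm of bar free and a 30 mm gap to the lid's front edge. Lid panel: 188 mm deep, 226 wide, underside 5 mm below and top 26 mm above the hinge line.
- tray (a joint): How far the drip tray sticks out, in m: 0 fully home, at most 0.060. It slides along the grill's y and comes out to -y; it takes 1 to 2 N and stays where it is left. It stops hard at 0.
- tray_face (a point): Centre of the outer face of the drip tray's steel front plate. The plate is 142 mm long along the grill's x, 27 mm tall (11 to 38 mm above the worktop), 8 mm thick; its outer face looks to the grill's -y, and lies at x = 0, y = -130 mm in the grill's frame when fully home (10 mm proud of the housing).
- plate: Bystander: white side plate, 176 mm across, 18 mm high, behind the grill. Origin: centre of its underside.
- mill: Bystander: dark wooden pepper mill, 54 mm across, 162 mm tall, near the grill's back corner. Origin: centre of its underside.
- jar: Bystander: amber glass jar with a steel cap, 66 mm across, 95 mm tall, off the grill's front corner on the tray's side. Origin: centre of its underside.
- butter_dish: Bystander: white covered butter dish, 170 x 95 x 65 mm. Origin: centre of its underside.
- mug: Bystander: white mug, 82 mm across, 95 mm tall. Origin: centre of its underside.
- oil_bottle: Bystander: green glass oil bottle, 62 mm across, 210 mm tall. Origin: centre of its underside.
- spatula: Bystander: spatula with a wooden handle lying flat on the worktop, to the robot's right of the grill's front. Origin: on the worktop, near its middle.

How it is judged:
By the outcome, as a careful person would: the job done as asked, in the order asked, and still so for the second after the job is handed in, with the robot touching nothing.
It also fails if it takes over 54 s, if anything falls off the work surface, if the arm or the gripper's body presses on something with over 40 N, if the wrist force passes 120 N, or if a joint passes its speed limit or range.

### The arm

A 6-joint arm with a two-finger parallel gripper is mounted at the origin on the work surface. World frame = base frame: x ahead of the robot, y to its left, z up, the work surface at z = 0. Lengths are in m, angles in rad, forces in N, time in s.
With the tool pointing down it reaches from about 0.375 to 0.925 m from the base axis. Payload 5.7 kg.
Tool frame: the origin (TCP) lies midway between the tips of the shut fingers; the grasp point (between the pads) lies 19 mm behind it; z points along the fingers, y is the line along which they close (so a half turn about z gives the same grasp; the last joint's range is limited). The gripper opens to 85 mm and grips with 20 to 120 N. Pads are 22 mm wide; open, the fingers measure 114 mm over their backs; the gripper's body (76 mm by 85 mm) begins 54 mm behind the grasp point. The pads swing forward as they close: fully open they stand 13 mm farther back than shut.
Start: joints at [-1.337, 0.359, 1.51, -0, 1.272, -0.115], TCP at [0.205, -0.564, 0.231] pointing down, gripper open.
Joint ranges: [-2.97, 2.97], [-1.01, 2.36], [0.21, 2.38], [-0.96, 4.11], [0.2, 2.71], [-2.98, 2.98]. Speed limits (rad/s): [2.39, 2.39, 3.14, 3.14, 3.14, 3.14].

### API

Orientations are given as a 3x3 rotation matrix whose columns are the frame's x, y, z axes.
In Python, from plant import arm gives the robot as it stands. The module is installed in compiled form; this text tells all that it offers.
- The arm moves only by the shell command python3 -m creep 'ROWS'. ROWS is JSON, a list that holds one entry, the list of rows, each a list of 7 numbers: the finger opening in cm, from 0 to 8.54, then the shift along the tool's x, y, z in cm, then the turn, a rotation vector about the tool's x, y, z in rad. In form: [[[gripper, dx, dy, dz, ax, ay, az], ...]]. A call has 1 to 10 rows; each row shifts and turns the commanded pose from where the row before left it, along the tool's axes as they then stand; what a row does not reach is not made up. A row lasts 1/8 s, in which the tool goes at most 62.5 mm and 10.7 degrees, less where a joint would pass 70% of its speed; a pose out of reach is approached as far as the arm can. A call with a gripper value outside its range is refused whole. The fingers move at their own pace and stop on an object; the grip force is fixed at half the most. Time passes only in rows, so rows that do not move let the fingers close. It gives the time, the measured TCP pose, the force, the opening and the grip force at its end, in the units of the state.
- arm.get_obs(): the state, without advancing time (a new reading comes with each control period).
- arm.grab_frame(name): name is "scene" or "top" or "wrist"; returns a dict with "img" (400x640x3 uint8, red, green, blue), "K" (3x3 intrinsics, pixels), "k1" (the pictures are not rectified: a ray, as slopes to the right and down, at radius r is drawn at 1 + k1 r^2 times it, then the intrinsics apply), "R" (3x3) and "t" (3): a world point X has camera coordinates R X + t. Camera axes: x right, y down, z forward; pixel columns grow to the right and rows downward; lengths in m; the calibration is good to about 2 mm. A picture is of the moment at which its call begins. There is no depth.
- arm.job_done(): hands the job in; it is judged then, once.
The state is a dict: "clock": time; "joint_pos": joint angles; "qd": joint speeds; "joint_torque": joint torques, N m; "position": TCP position; "tcp_rot": TCP orientation; "contact_force": force on the tool from outside, world axes, zero at the start; "wrist_torque": the same for the moment, N m; "grip_width": finger opening in m; "grasp_force": force on a finger pad.
Only numpy, scipy, OpenCV 4.12 (cv2) and the standard library are available. Lean on these libraries where they do the work, as an engineer would, in place of code of your own. Each camera call takes 0.05 s, during which the arm holds its last target. There are 200 camera calls.

## Working session

There is one attempt and no reset: what is moved stays moved. The work goes in short steps, Python scripts to look and compute and a shell command to move; the robot and the scene stay as the last step left them, time stands still between calls to the robot, and variables do not carry over. Pictures are saved under pics/ and viewed, at most 12 in all, crops included, and the job is handed in when it is done.

```bash
mkdir -p pics; cat > h.py <<'E'
import numpy as np, cv2
from plant import arm
def grab(n,f=None):
    d=arm.grab_frame(n)
    if f: cv2.imwrite('pics/'+f,d['img'][:,:,::-1])
    return d
def ray(d,uv):
    K=np.array(d['K']);R=np.array(d['R']);t=np.array(d['t']);k=d['k1']
    p=np.array([(uv[0]-K[0,2])/K[0,0],(uv[1]-K[1,2])/K[1,1]]);q=p.copy()
    for _ in range(30): q=p/(1+k*(q@q))
    return -R.T@t, R.T@np.array([q[0],q[1],1])
def onz(d,uv,z):
    c,v=ray(d,uv); return c+v*(z-c[2])/v[2]
def proj(d,X):
    K=np.array(d['K']);c=np.array(d['R'])@np.array(X)+np.array(d['t']);q=c[:2]/c[2];q=q*(1+d['k1']*(q@q))
    return K[:2,:2]@q+K[:2,2]
E
python3 - <<'E'
from h import *
import pickle
D={}
for n in("scene","top"): D[n]=grab(n,n+'1.png')
pickle.dump(D,open('d1.pkl','wb'))
for n in D: print(n,-D[n]['R'].T@D[n]['t'])
print(arm.get_obs())
E
```

```text
scene [ 0.99010889 -0.72133584  1.28181967]
top [0.22963715 0.03791202 1.6206769 ]
{'clock': 0.1, 'joint_pos': array([-1.33708705e+00,  3.59458367e-01,  1.51135009e+00,  3.36335783e-07,
        1.27249049e+00, -1.15094498e-01]), 'qd': array([ 2.86560447e-04,  2.16213929e-05, -2.24388001e-03, -7.75852131e-04,
        1.10601083e-03, -4.25635299e-04]), 'joint_torque': array([-4.22260882e-04, -5.28650916e+01, -2.79351944e+01, -1.86804436e-04,
        5.03053321e-03, -1.03663152e-05]), 'position': array([ 0.20491486, -0.56325973,  0.23051267]), 'tcp_rot': array([[ 9.39782295e-01,  3.41773437e-01, -3.94842632e-04],
       [ 3.41773608e-01, -9.39780849e-01,  1.65997676e-03],
       [ 1.96270418e-04, -1.69496356e-03, -9.99998544e-01]]), 'contact_force': array([-0.30846544,  0.94548495, -0.47226264]), 'wrist_torque': array([-0.00738145,  0.03897377,  0.0280876 ]), 'grasp_force': 0.0, 'grip_width': 0.08546058746792601}
```

View pics/top1.png

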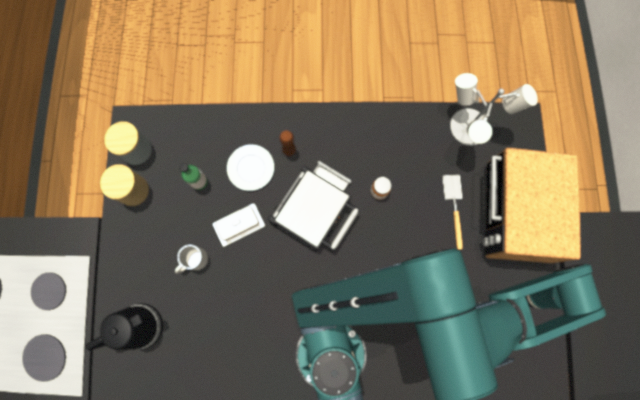

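View pics/scene1.png

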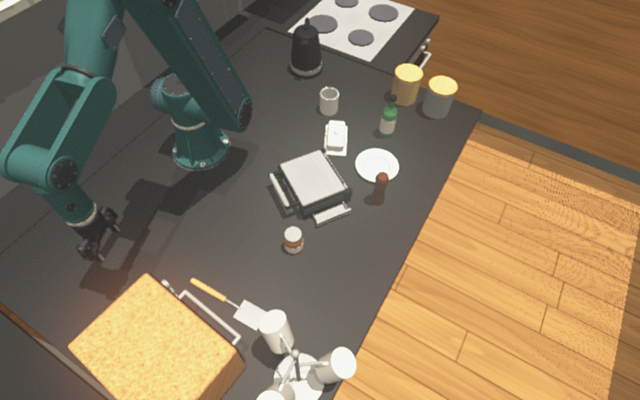

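Top view: the grill lid is at about (312,208), the bar at (342,228) to the lower right, and the tray plate at (332,177) sticking out to the upper right. The jar is at (381,188), the mill at (288,143) and the plate at (250,167). Next I'll measure these.

```bash
python3 - <<'E'
from h import *
import pickle
D=pickle.load(open('d1.pkl','rb'))
t=D['top']; im=t['img']
c=im[130:265,230:410]; cv2.imwrite('pics/crop1.png',cv2.resize(c,None,fx=4.4,fy=4.4,interpolation=cv2.INTER_CUBIC)[:,:,::-1])
for n,(x0,y0,x1,y1) in dict(top=(260,150,370,260),scene=(260,140,360,230)).items():
    im=D[n]['img'].astype(int); m=((im.min(2)>110)&(im.max(2)-im.min(2)<60)).astype(np.uint8)
    M=np.zeros_like(m);M[y0:y1,x0:x1]=m[y0:y1,x0:x1]
    for k in cv2.findContours(M,cv2.RETR_EXTERNAL,cv2.CHAIN_APPROX_NONE)[0]:
        if len(k)<15: continue
        r=cv2.minAreaRect(k); b=cv2.boxPoints(r)
        print(n,np.round(r[0],1),np.round(r[1],1),'px')
        for z in(.086,.073,.038): print('  z',z,onz(D[n],r[0],z)[:2].round(4),'corners',[tuple(onz(D[n],p,z)[:2].round(3).tolist()) for p in b])
E
```

```text
top [262. 221.] [ 4. 14.] px
  z 0.086 [0.4648 0.2327] corners [(0.44, 0.239), (0.49, 0.24), (0.489, 0.226), (0.44, 0.225)]
  z 0.073 [0.4668 0.2343] corners [(0.442, 0.241), (0.492, 0.242), (0.492, 0.228), (0.442, 0.227)]
  z 0.038 [0.4722 0.2387] corners [(0.447, 0.246), (0.498, 0.246), (0.498, 0.232), (0.447, 0.231)]
top [344.1 228.1] [ 6.4 46.6] px
  z 0.086 [ 0.437  -0.0532] corners [(0.375, 0.0), (0.512, -0.089), (0.5, -0.108), (0.363, -0.018)]
  z 0.073 [ 0.4388 -0.0539] corners [(0.376, 0.0), (0.515, -0.09), (0.502, -0.109), (0.364, -0.019)]
  z 0.038 [ 0.4435 -0.056 ] corners [(0.38, -0.001), (0.521, -0.093), (0.508, -0.112), (0.367, -0.02)]
top [313.7 200.8] [55.2 75.8] px
  z 0.086 [0.5347 0.0516] corners [(0.475, 0.204), (0.706, 0.061), (0.596, -0.103), (0.37, 0.042)]
  z 0.073 [0.5373 0.0517] corners [(0.477, 0.206), (0.71, 0.062), (0.599, -0.105), (0.371, 0.042)]
  z 0.038 [0.5443 0.052 ] corners [(0.482, 0.209), (0.721, 0.062), (0.607, -0.108), (0.375, 0.042)]
top [267. 169.] [38. 14.] px
  z 0.086 [0.6523 0.2176] corners [(0.724, 0.244), (0.723, 0.193), (0.582, 0.192)
[... 1201 characters left out ...]
4, 0.03), (0.498, -0.066), (0.488, -0.086)]
scene [357.  163.5] [21.  4.] px
  z 0.086 [0.6325 0.2024] corners [(0.601, 0.245), (0.615, 0.254), (0.663, 0.161), (0.65, 0.153)]
  z 0.073 [0.6287 0.2124] corners [(0.597, 0.256), (0.61, 0.264), (0.659, 0.171), (0.646, 0.163)]
  z 0.038 [0.6182 0.2395] corners [(0.586, 0.284), (0.6, 0.293), (0.65, 0.196), (0.636, 0.188)]
scene [322.7 170.7] [53.2 71.5] px
  z 0.086 [0.5377 0.1031] corners [(0.376, 0.044), (0.499, 0.325), (0.696, 0.161), (0.571, -0.088)]
  z 0.073 [0.5328 0.112 ] corners [(0.37, 0.053), (0.494, 0.336), (0.692, 0.17), (0.566, -0.081)]
  z 0.038 [0.5195 0.1362] corners [(0.352, 0.075), (0.48, 0.367), (0.684, 0.196), (0.554, -0.062)]
```

View pics/crop1.png

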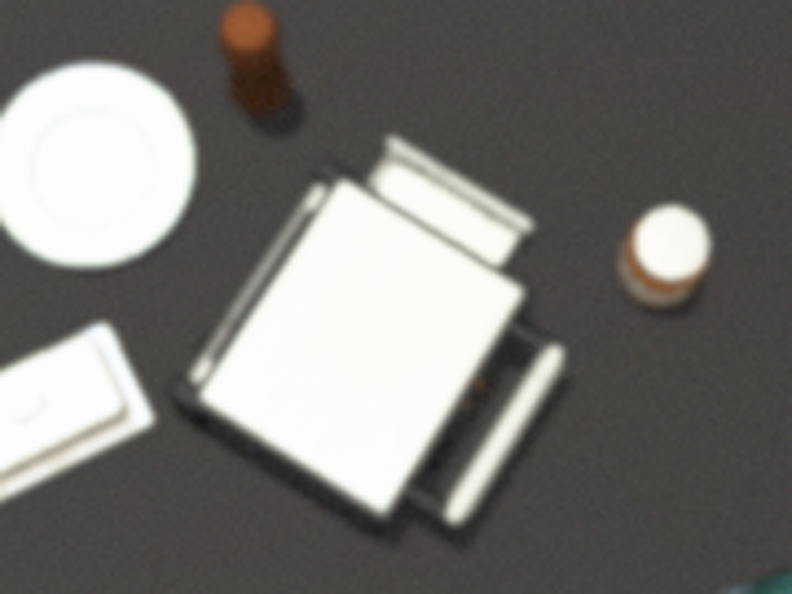

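The crop shows the bar ends at about (355,208) and (333,247) in full-image pixels. The tray's outer top edge runs (318.6,160.7) to (350.5,180.5), and the jar cap is at (382.7,185.7). Now I'll work out the grill frame and the pre-approach pose.

```bash
cat >> h.py <<'E'
from scipy.spatial.transform import Rotation as Ro
yaw=np.deg2rad(57.2); gx=np.array([np.cos(yaw),np.sin(yaw),0]); gy=np.array([-gx[1],gx[0],0]); gz=np.array([0,0,1.])
bar0=np.array([.439,-.052,.073]); O=bar0+.144*gx; O[2]=0
def G(x,y,z): return O+x*gx+y*gy+z*gz
def inG(p): d=np.array(p)-O; return np.array([d@gx,d@gy,d[2]])
def rot(phi): # phi deg below horizontal, tool x = push normal
    p=np.deg2rad(phi); z=np.cos(p)*gx-np.sin(p)*gz; y=-gy; return np.c_[np.cross(y,z),y,z]
def bar(th):
    a=np.deg2rad(th)+np.arctan2(.013,.232); r=np.hypot(.232,.013)
    return G(.088-r*np.cos(a),0,.060+r*np.sin(a))
def tcp_for(th,phi,s=.022,h=.021,gap=0):
    R=rot(phi); return bar(th)+s*R[:,2]-(h+gap)*R[:,0]
def delta(p,R,o=None):
    o=o or arm.get_obs(); C=o['tcp_rot']
    return (C.T@(p-o['position'])*100).round(2), Ro.from_matrix(C.T@R).as_rotvec().round(3)
E
python3 - <<'E'
from h import *
import pickle
D=pickle.load(open('d1.pkl','rb')); t=D['top']
print('O',O,'tray corners in G',[inG(onz(t,p,.038)).round(3) for p in((318.6,160.7),(350.5,180.5))])
s=D['scene']
print('jar',inG(onz(t,(382.7,185.7),.095)).round(3),'mill',inG(onz(t,(286.8,138),.162)).round(3),'plate',inG(onz(t,(251,167),.018)).round(3))
im=s['img'];print([inG(onz(s,p,.038)).round(3) for p in((314,217),(351,205))])
pre=tcp_for(0,45)-.10*gx+.12*gz; print('pre',pre,'start tgt',tcp_for(0,45))
print(delta(pre,rot(45)))
for f in (90,): print(f,delta(pre,rot(f))[1]); 
E
```

```text
O [0.51700598 0.06904159 0.        ] tray corners in G [array([ 0.066, -0.169,  0.038]), array([-0.073, -0.168,  0.038])]
jar [-0.183 -0.198  0.095] mill [ 0.183 -0.149  0.162] plate [ 0.27  -0.019  0.018]
[array([-0.067, -0.143,  0.038]), array([ 0.08 , -0.156,  0.038])]
pre [ 0.38521222 -0.13546229  0.16259441] start tgt [ 0.43938305 -0.05140563  0.04259441]
(array([ 31.56, -34.03,   6.86]), array([ 0.253,  0.756, -0.616]))
90 [-0.002 -0.001 -0.65 ]
```

```bash
python3 -m creep '[[[0,3.5,-3.8,0,0,0,0],[0,3.5,-3.8,0,0,0,0],[0,3.5,-3.8,0,0,0,0],[0,3.5,-3.8,0,0,0,0],[0,3.5,-3.8,0,0,0,0],[0,3.5,-3.8,0,0,0,0],[0,3.5,-3.8,0,0,0,0],[0,3.5,-3.8,0,0,0,0],[0,3.5,-3.8,0,0,0,0],[0,0,0,0,0,0,0]]]'
python3 -m creep '[[[0,0,0,0,0,0,-0.13],[0,0,0,0,0,0,-0.13],[0,0,0,0,0,0,-0.13],[0,0,0,0,0,0,-0.13],[0,0,0,0,0,0,-0.13],[0,0,0,0,0.13,0,0],[0,0,0,0,0,0.13,0],[0,0,0,0,-0.13,0,0],[0,0,0,0,0,0.13,0],[0,0,0,0,0,0,0]]]'
python3 -c "
from h import *
o=arm.get_obs();print(o['joint_pos'].round(2),o['position']);print(o['tcp_rot'].round(2));print(delta(tcp_for(0,45)-.10*gx+.12*gz,rot(45)))"
```

```text
clock: 1.35
position: [0.3845, -0.1317, 0.2311]
tcp_rot: [[0.938, 0.347, -0.0], [0.347, -0.938, 0.001], [0.0, -0.001, -1.0]]
contact_force: [0.5, -0.4, -0.2]
grip_width: -0.0002
grasp_force: 0.0
clock: 2.6
position: [0.3829, -0.1369, 0.2309]
tcp_rot: [[0.542, 0.829, 0.142], [0.801, -0.56, 0.213], [0.255, -0.002, -0.967]]
contact_force: [-0.4, -0.4, -0.3]
grip_width: 0.0
grasp_force: 0.0
[-0.76  0.07  1.94  0.27  1.19 -0.27] [ 0.3829063  -0.13690255  0.23094306]
[[ 0.54  0.83  0.14]
 [ 0.8  -0.56  0.21]
 [ 0.26 -0.   -0.97]]
(array([-1.51,  0.12,  6.67]), array([ 0.009,  0.527, -0.02 ]))
```

```bash
python3 -m creep '[[[0,0,0,0,0,0.13,0],[0,0,0,0,0,0.13,0],[0,0,0,0,0,0.13,0],[0,0,0,0,0,0.13,-0.02],[0,0,0,0,0,0,0],[0,0,0,0,0,0,0]]]'
python3 -c "
from h import *
o=arm.get_obs();print(o['joint_pos'].round(2));print(delta(tcp_for(0,45)-.10*gx+.12*gz,rot(45)));print(delta(tcp_for(0,45)-.08*gx,rot(45)))"
```

```text
clock: 3.35
position: [0.384, -0.1348, 0.2311]
tcp_rot: [[0.381, 0.84, 0.386], [0.603, -0.543, 0.584], [0.7, 0.01, -0.714]]
contact_force: [-0.0, -0.8, 1.4]
grip_width: -0.0001
grasp_force: 0.0
[-1.14  0.26  2.    0.65  1.4  -0.85]
(array([-4.79,  0.07,  4.89]), array([0.008, 0.009, 0.006]))
(array([-11.77,  -0.06,  14.86]), array([0.008, 0.009, 0.006]))
```

```bash
python3 -m creep '[[[0,-2.36,0,2.98,0,0,0],[0,-2.36,0,2.98,0,0,0],[0,-2.36,0,2.98,0,0,0],[0,-2.36,0,2.98,0,0,0],[0,-2.36,0,2.98,0,0,0],[0,0,0,0,0,0,0],[0,0,0,0,0,0,0]]]'
python3 -c "
from h import *
print(delta(tcp_for(0,45,gap=.008),rot(45)));g=grab('wrist','w1.png');s=grab('scene');cv2.imwrite('pics/s2.png',cv2.resize(s['img'][120:260,200:380],None,fx=4,fy=4)[:,:,::-1])"
```

```text
clock: 4.22
position: [0.3977, -0.1184, 0.0435]
tcp_rot: [[0.378, 0.841, 0.388], [0.604, -0.541, 0.585], [0.702, 0.013, -0.712]]
contact_force: [-0.7, -0.9, -0.8]
grip_width: -0.0001
grasp_force: 0.0
(array([ 4.75, -0.14,  5.61]), array([0.009, 0.007, 0.009]))
```

View pics/s2.png

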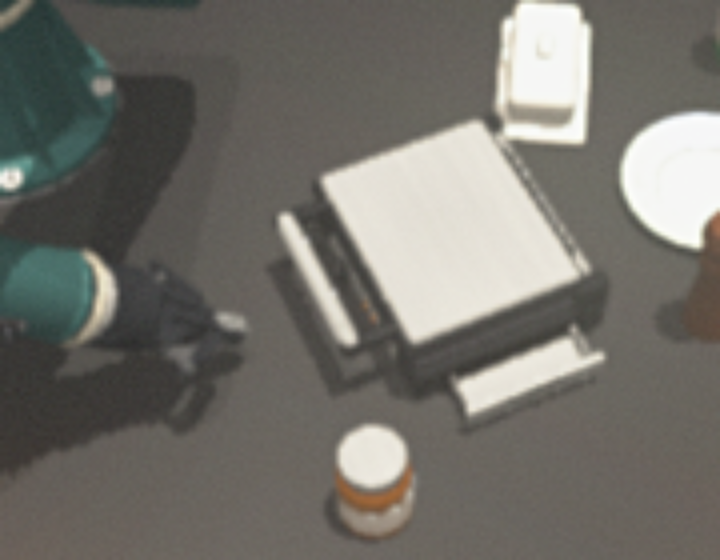

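The picture shows the gripper at (235,325) in front of the bar, whose centre is at (318,280), with a clear way in. Next I'll advance under it.

```bash
python3 -m creep '[[[0,1.2,0,1.4,0,0,0],[0,1.2,0,1.4,0,0,0],[0,1.2,0,1.4,0,0,0],[0,1.15,0,1.4,0,0,0],[0,0,0,0,0,0,0],[0,0,0,0,0,0,0]]]'
python3 -c "
from h import *
print(delta(tcp_for(0,45,gap=.0),rot(45)));
P=[tcp_for(t,f) for t,f in ((0,45),(10,45),(20,45),(30,45),(40,45),(50,50),(60,55),(70,60),(80,65),(88,69),(94,72))]
F=[45,45,45,45,45,50,55,60,65,69,72]
for i in range(10): print(i,(rot(F[i]).T@(P[i+1]-P[i])*100).round(2))"
```

```text
clock: 5.08
position: [0.4373, -0.0581, 0.0365]
tcp_rot: [[0.378, 0.84, 0.389], [0.604, -0.543, 0.584], [0.702, 0.014, -0.712]]
contact_force: [-0.3, -0.1, -0.5]
grip_width: 0.0001
grasp_force: 0.0
(array([ 0.91, -0.18,  0.03]), array([0.011, 0.007, 0.009]))
0 [ 3.24 -0.   -2.43]
1 [ 3.62  0.   -1.83]
2 [ 3.88 -0.   -1.17]
3 [ 4.02  0.   -0.48]
4 [ 3.86 -0.    0.04]
5 [ 3.83 -0.    0.39]
6 [3.76 0.   0.73]
7 [3.66 0.   1.07]
8 [2.85 0.   1.07]
9 [ 2.09 -0.    0.92]
```

```bash
python3 -m creep '[[[0,0.45,0,0,0,0,0],[0,0.45,-0.1,0,0,0,0],[0,0.8,0,-0.6,0,0,0],[0,0.8,0,-0.6,0,0,0],[0,0.8,0,-0.6,0,0,0],[0,0.8,0,-0.6,0,0,0],[0,0,0,0,0,0,0],[0,0,0,0,0,0,0]]]'
python3 -c "
from h import *
print(delta(tcp_for(10,45,gap=.0),rot(45)));
s=grab('scene');cv2.imwrite('pics/s3.png',cv2.resize(s['img'][120:260,200:380],None,fx=4,fy=4)[:,:,::-1])"
```

```text
clock: 6.08
position: [0.4426, -0.048, 0.0815]
tcp_rot: [[0.38, 0.839, 0.389], [0.605, -0.543, 0.582], [0.7, 0.014, -0.714]]
contact_force: [-5.2, -6.9, -1.6]
grip_width: 0.0
grasp_force: 3.5
(array([ 0.17, -0.08, -0.01]), array([0.011, 0.01 , 0.009]))
```

View pics/s3.png

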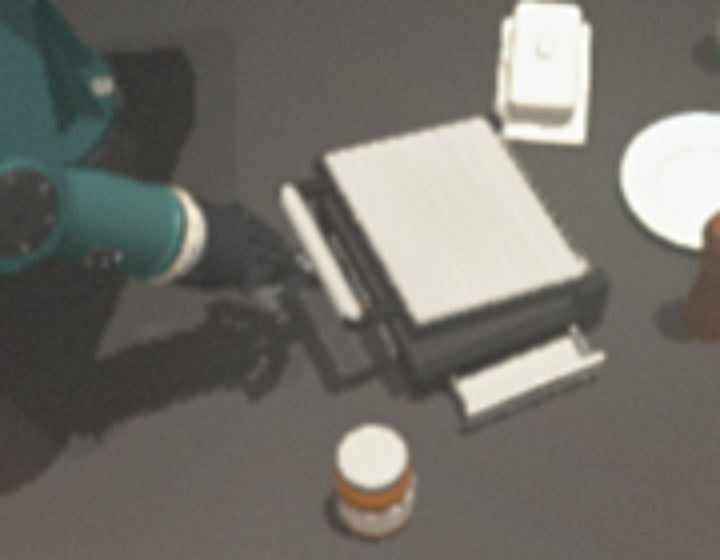

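The lid is lifting: the bar end has moved to (355,318) and its shadow has separated. But I'm pushing backward too hard, about 8 N horizontally, so I'll retract a little along the finger while rising.

```bash
python3 -m creep '[[[0,-0.1,0,-0.5,0,0,0],[0,0.8,0,-0.6,0,0,0],[0,0.8,0,-0.6,0,0,0],[0,0,0,0,0,0,0]]]'
python3 -c "
from h import *
o=arm.get_obs();F=o['contact_force'];print('F gx,gy,z',F@gx,F@gy,F[2]);
print(delta(tcp_for(16,45,gap=.0),rot(45)))"
```

```text
clock: 6.62
position: [0.4415, -0.0467, 0.1052]
tcp_rot: [[0.378, 0.84, 0.388], [0.603, -0.542, 0.585], [0.702, 0.013, -0.712]]
contact_force: [-1.4, -1.6, -2.9]
grip_width: 0.0002
grasp_force: 1.3
F gx,gy,z -2.1134073340211774 0.34709167305195976 -2.9326413117207193
(array([0.59, 0.08, 0.47]), array([0.01 , 0.007, 0.009]))
```

```bash
python3 -m creep '[[[0,0.92,0,-0.45,0,0,0],[0,0.92,0,-0.42,0,0,0],[0,0.95,0,-0.38,0,0,0],[0,0.96,0,-0.35,0,0,0],[0,0.98,0,-0.3,0,0,0],[0,0.98,0,-0.25,0,0,0],[0,0,0,0,0,0,0]]]'
python3 -c "
from h import *
o=arm.get_obs();F=o['contact_force'];print('F gx,gy,z',F@gx,F@gy,F[2]);
print(delta(tcp_for(30,45,gap=.0),rot(45)))"
```

```text
clock: 7.5
position: [0.4552, -0.0251, 0.1604]
tcp_rot: [[0.378, 0.84, 0.389], [0.603, -0.542, 0.585], [0.702, 0.013, -0.712]]
contact_force: [-1.1, -3.8, -1.1]
grip_width: -0.0
grasp_force: 1.5
F gx,gy,z -3.799463371587657 -1.1370214819443505 -1.1272941008120254
(array([0.24, 0.09, 0.74]), array([0.01 , 0.007, 0.009]))
```

```bash
python3 -m creep '[[[0,0.98,0,-0.25,0,0,0],[0,1.0,0,-0.2,0,0,0],[0,1.0,0,-0.15,0,0,0],[0,1.0,0,-0.1,0,0,0],[0,0.97,0,-0.05,0,-0.022,0],[0,0.97,0,-0.02,0,-0.022,0],[0,0.97,0,0,0,-0.022,0],[0,0.97,0,0,0,-0.022,0],[0,0,0,0,0,0,0]]]'
python3 -c "
from h import *
o=arm.get_obs();F=o['contact_force'];print('F gx,gy,z',F@gx,F@gy,F[2]);
print(delta(tcp_for(50,50,gap=.0),rot(50)))"
```

```text
clock: 8.62
position: [0.4819, 0.0197, 0.2203]
tcp_rot: [[0.41, 0.841, 0.353], [0.652, -0.541, 0.531], [0.637, 0.013, -0.77]]
contact_force: [-1.4, -1.8, -0.5]
grip_width: 0.0001
grasp_force: 0.8
F gx,gy,z -2.2419013802120142 0.19777158913931542 -0.47531434458219834
(array([0.28, 0.28, 0.82]), array([0.009, 0.007, 0.009]))
```

```bash
python3 -m creep '[[[0,0.96,0.03,0.1,0,-0.022,0],[0,0.96,0.03,0.1,0,-0.022,0],[0,0.96,0.03,0.12,0,-0.022,0],[0,0.96,0.03,0.15,0,-0.022,0],[0,0.95,0.03,0.17,0,-0.022,0],[0,0.94,0.03,0.18,0,-0.022,0],[0,0.94,0.03,0.2,0,-0.022,0],[0,0.94,0.03,0.2,0,-0.022,0],[0,0,0,0,0,0,0]]]'
python3 -c "
from h import *
o=arm.get_obs();F=o['contact_force'];print('F gx,gy,z',F@gx,F@gy,F[2]);
print(delta(tcp_for(70,60,gap=.0),rot(60)))
s=grab('scene');cv2.imwrite('pics/s4.png',cv2.resize(s['img'][80:260,200:420],None,fx=3.3,fy=3.3)[:,:,::-1])"
```

```text
clock: 9.75
position: [0.5207, 0.0761, 0.2531]
tcp_rot: [[0.466, 0.841, 0.274], [0.735, -0.541, 0.409], [0.493, 0.011, -0.87]]
contact_force: [-0.1, -0.3, 0.6]
grip_width: -0.0003
grasp_force: 0.3
F gx,gy,z -0.3036253519328011 -0.09357717229785555 0.5872287321798556
(array([0.48, 0.07, 0.3 ]), array([0.009, 0.008, 0.006]))
```

View pics/s4.png

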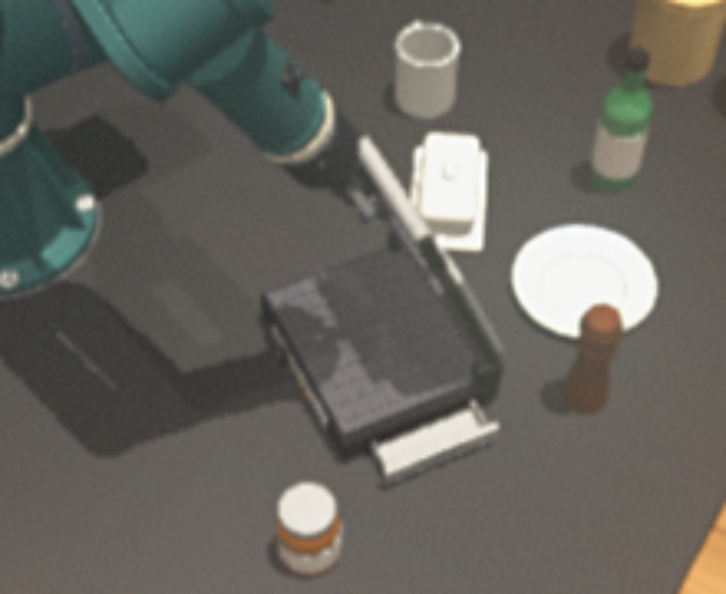

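The lid is nearly upright, with the bar from (370,145) to (430,235), and the finger is in contact at (365,200). I'll continue more slowly past the balance point.

```bash
python3 -m creep '[[[0,0.9,0,0.22,0,-0.022,0],[0,0.9,0,0.24,0,-0.022,0],[0,0.9,0,0.26,0,-0.022,0],[0,0.8,0,0.25,0,-0.022,0],[0,0.6,0,0.2,0,-0.015,0],[0,0.5,0,0.18,0,-0.015,0],[0,0.5,0,0.18,0,-0.015,0],[0,0,0,0,0,0,0]]]'
python3 -c "
from h import *
o=arm.get_obs();F=o['contact_force'];print('F gx,gy,z',F@gx,F@gy,F[2]);
for t,f in((82,66),(86,68),(94,72)):print(t,delta(tcp_for(t,f,gap=.0),rot(f)))"
```

```text
clock: 10.8
position: [0.5499, 0.1197, 0.2624]
tcp_rot: [[0.499, 0.84, 0.211], [0.782, -0.542, 0.307], [0.373, 0.012, -0.928]]
contact_force: [-0.1, 0.8, 0.1]
grip_width: 0.0005
grasp_force: 0.0
F gx,gy,z 0.6004841846268621 0.5649271994755737 0.12115894267210957
82 (array([-0.17, -0.02, -0.13]), array([0.011, 0.037, 0.004]))
86 (array([ 1.28, -0.01,  0.33]), array([0.011, 0.002, 0.004]))
94 (array([ 4.07, -0.02,  1.55]), array([ 0.012, -0.068,  0.004]))
```

```bash
python3 -m creep '[[[0,0.5,0,0.18,0,-0.01,0],[0,0.5,0,0.18,0,-0.01,0],[0,0.5,0,0.18,0,-0.01,0],[0,0.5,0,0.2,0,-0.01,0],[0,0.5,0,0.2,0,-0.01,0],[0,0.5,0,0.22,0,-0.01,0],[0,0.5,0,0.22,0,-0.01,0],[0,0.5,0,0.22,0,0,0],[0,0.5,0,0.22,0,0,0],[0,0,0,0,0,0,0]]]'
python3 -c "
from h import *
o=arm.get_obs();F=o['contact_force'];print('F gx,gy,z',F@gx,F@gy,F[2]);
for t,f in((94,72),):print(t,delta(tcp_for(t,f,gap=.0),rot(f)))
s=grab('scene');cv2.imwrite('pics/s5.png',cv2.resize(s['img'][80:260,200:420],None,fx=3.3,fy=3.3)[:,:,::-1])"
```

```text
clock: 12.05
position: [0.576, 0.1603, 0.2601]
tcp_rot: [[0.513, 0.84, 0.176], [0.802, -0.542, 0.252], [0.307, 0.012, -0.952]]
contact_force: [0.2, 0.7, -0.1]
grip_width: -0.0002
grasp_force: 0.0
F gx,gy,z 0.673254933878388 0.21860091279434773 -0.09652267670640179
94 (array([-0.35, -0.02, -0.43]), array([0.012, 0.002, 0.003]))
```

View pics/s5.png

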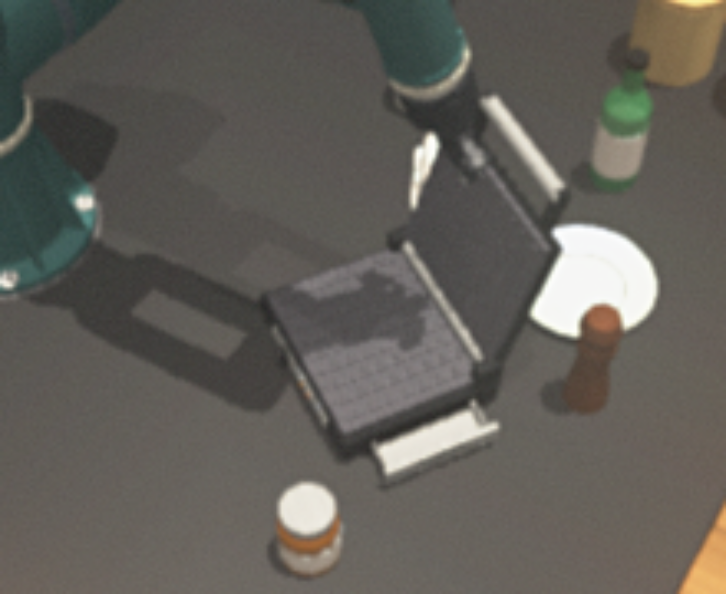

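The lid has fallen open on its stop, leaning back clear of the finger; the bar runs (490,105) to (560,190). The grill has not moved. Next I'll retreat and go to the tray.

```bash
python3 -c "
from h import *
o=arm.get_obs();C=o['tcp_rot'];print(inG(o['position']))
a=G(0,0,.28);b=G(0,-.225,.26)
print(delta(a,C),(C.T@(b-a)*100).round(2),delta(b,rot(90))[1])"
```

```text
[ 1.08405589e-01 -1.79247507e-04  2.60142851e-01]
(array([-9.71,  0.02, -5.21]), array([0., 0., 0.])) [-0.67 22.47  2.16] [ 0.012 -0.312  0.001]
```

```bash
python3 -m creep '[[[0,-3.2,0,-1.7,0,0,0],[0,-3.2,0,-1.7,0,0,0],[0,-3.3,0,-1.8,0,0,0],[0,-0.1,4.5,0.4,0,0,0],[0,-0.1,4.5,0.4,0,0,0],[0,-0.1,4.5,0.4,0,0,0],[0,-0.2,4.5,0.4,0,0,0],[0,-0.2,4.5,0.4,0,-0.1,0],[0,0,0,0,0,-0.1,0],[0,0,0,0,0.01,-0.11,0]]]'
python3 -m creep '[[[0,0,0,0,0,0,0]]]'
python3 -c "
from h import *
print(delta(G(0,-.215,.022),rot(90)))
t=grab('top');s=grab('scene')
cv2.imwrite('pics/t6.png',cv2.resize(t['img'][120:270,220:410],None,fx=3.9,fy=3.9)[:,:,::-1])"
```

```text
clock: 13.35
position: [0.706, -0.0546, 0.2614]
tcp_rot: [[0.544, 0.839, 0.001], [0.839, -0.544, -0.002], [-0.002, 0.002, -1.0]]
contact_force: [0.3, 0.8, -0.1]
grip_width: -0.0002
grasp_force: 0.0
clock: 13.48
position: [0.7067, -0.052, 0.261]
tcp_rot: [[0.54, 0.842, 0.003], [0.842, -0.54, 0.001], [0.003, 0.002, -1.0]]
contact_force: [0.4, 0.2, -0.6]
grip_width: 0.0001
grasp_force: 0.0
(array([-0.16, -1.04, 23.9 ]), array([ 0.002, -0.003,  0.002]))
```

View pics/t6.png

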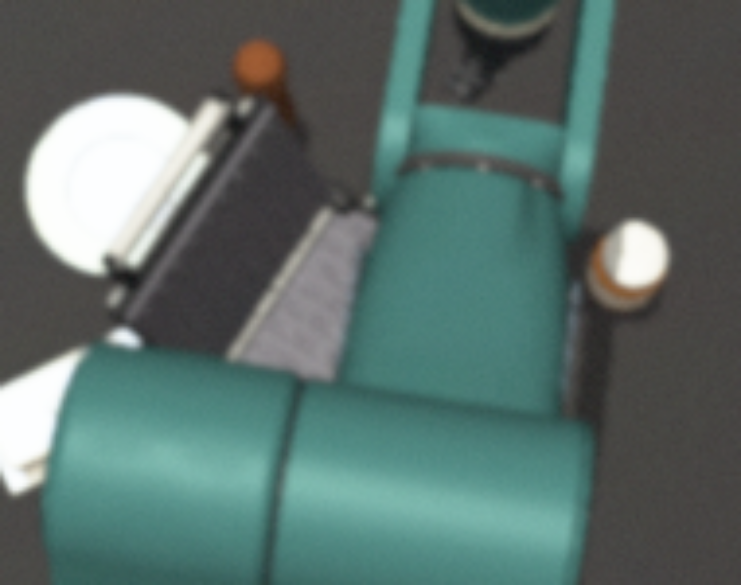

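The picture shows the lid open with its bar at (170,180), and the arm over the tray side. The arm is well clear of the lid, mill (260,70) and jar (628,265). Next I'll descend beside the tray plate.

```bash
python3 -m creep '[[[0,-0.2,0,4,0,0,0],[0,0,0,4,0,0,0],[0,0,0,4,0,0,0],[0,0,0,4,0,0,0],[0,0,0,3,0,0,0],[0,0,0,0,0,0,0]]]'
python3 -m creep '[[[0,0,0,2.5,0,0,0],[0,0,0,2.3,0,0,0],[0,0,0,0,0,0,0],[0,0,0,0,0,0,0]]]'
python3 -c "
from h import *
print(delta(G(0,-.1835,.024),rot(90)))
s=grab('scene');cv2.imwrite('pics/s7.png',cv2.resize(s['img'][80:260,200:420],None,fx=3.3,fy=3.3)[:,:,::-1])"
```

```text
clock: 14.32
position: [0.7022, -0.0557, 0.069]
tcp_rot: [[0.544, 0.839, -0.003], [0.839, -0.544, 0.002], [0.001, -0.004, -1.0]]
contact_force: [-0.1, -0.2, 0.3]
grip_width: -0.0001
grasp_force: 0.0
clock: 14.82
position: [0.7065, -0.0556, 0.0255]
tcp_rot: [[0.543, 0.84, 0.005], [0.84, -0.543, 0.0], [0.003, 0.004, -1.0]]
contact_force: [0.1, -0.4, 1.3]
grip_width: 0.0001
grasp_force: 0.0
(array([ 0.21, -4.34,  0.14]), array([ 0.004, -0.003, -0.001]))
```

View pics/s7.png

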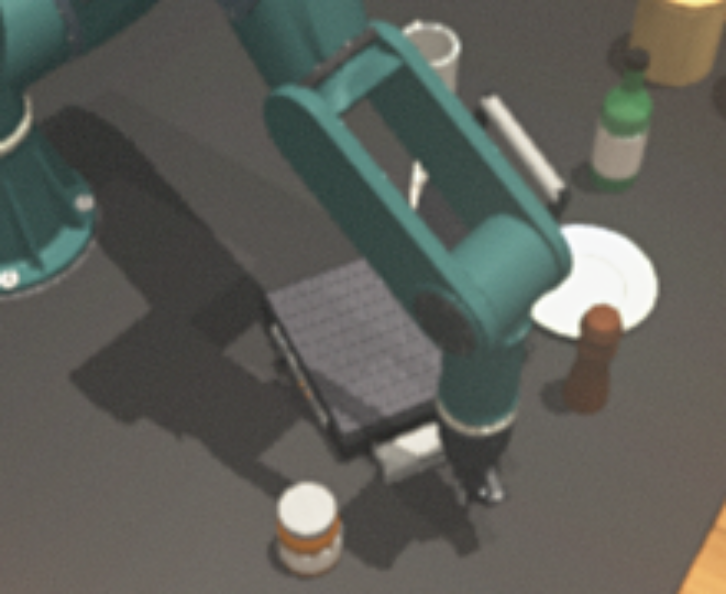

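The picture shows the fingertips at (490,495), beyond the tray plate at (410,455), with everything clear. Now I'll push.

```bash
python3 -m creep '[[[0,-0.4,-1.2,0,0,0,0],[0,-0.4,-1.2,0,0,0,0],[0,0,-1.2,0.1,0,0,0],[0,0,-0.8,0,0,0,0],[0,0,-0.8,0,0,0,0],[0,0,-0.8,0,0,0,0],[0,0,-0.6,0,0,0,0],[0,0,0,0,0,0,0]]]'
python3 -c "
from h import *
o=arm.get_obs();F=o['contact_force'];print('F gx,gy,z',F@gx,F@gy,F[2],inG(o['position']));
print(delta(G(-.01,-.1445,.024),rot(90)))"
```

```text
clock: 15.88
position: [0.6451, -0.0255, 0.0223]
tcp_rot: [[0.542, 0.84, 0.002], [0.84, -0.542, 0.001], [0.002, 0.001, -1.0]]
contact_force: [0.2, -0.7, 0.2]
grip_width: 0.0002
grasp_force: 0.0
F gx,gy,z -0.4652018337102035 -0.5069520505997872 0.16823844030712787 [-0.01007178 -0.15885915  0.02233003]
(array([ 0.01, -1.44, -0.17]), array([ 0.001, -0.002, -0.001]))
```

```bash
python3 -m creep '[[[0,0,-0.4,0,0,0,0],[0,0,-0.4,0,0,0,0],[0,0,-0.3,0,0,0,0]]]'; python3 -c "
from h import *
o=arm.get_obs();F=o['contact_force'];print('F gx,gy,z',F@gx,F@gy,F[2],inG(o['position']))
s=grab('scene');cv2.imwrite('pics/s8.png',cv2.resize(s['img'][170:250,270:370],None,fx=7,fy=7,interpolation=cv2.INTER_CUBIC)[:,:,::-1])"
```

```text
clock: 16.25
position: [0.6365, -0.0198, 0.0224]
tcp_rot: [[0.542, 0.84, 0.003], [0.84, -0.542, 0.001], [0.002, 0.002, -1.0]]
contact_force: [1.7, -0.2, 0.2]
grip_width: -0.0002
grasp_force: 0.6
F gx,gy,z 0.7549197450346825 -1.508033014388941 0.16135440508764787 [-0.00997627 -0.148613    0.02243189]
```

View pics/s8.png

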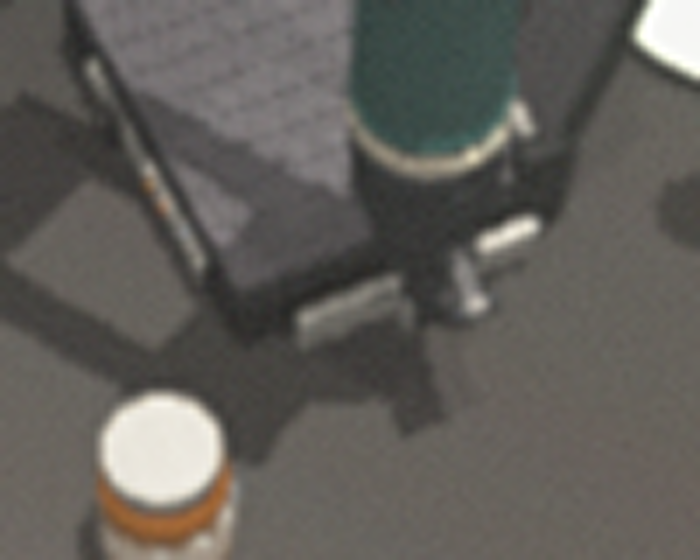

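The tray plate, (300,325) to (540,230) in this crop, is moving in ahead of the finger and is nearly home. I'll continue in small steps and watch for the stop force.

```bash
python3 -m creep '[[[0,0,-0.2,0,0,0,0],[0,0,-0.2,0,0,0,0]]]' | grep -E 'pos|force'; python3 -m creep '[[[0,0,-0.15,0,0,0,0],[0,0,0,0,0,0,0]]]'| grep -E 'pos|force'
```

```text
position: [0.6332, -0.0178, 0.0224]
contact_force: [0.6, -0.8, 0.3]
grasp_force: 0.6
position: [0.6319, -0.017, 0.0224]
contact_force: [0.7, -0.2, -0.1]
grasp_force: 0.6
```

```bash
python3 -m creep '[[[0,0,-0.15,0,0,0,0],[0,0,0,0,0,0,0]]]'| grep -E 'pos|force'; python3 -c "
from h import *
o=arm.get_obs();F=o['contact_force'];print('F gx,gy,z',F@gx,F@gy,F[2],inG(o['position']))"
```

```text
position: [0.6318, -0.0169, 0.0225]
contact_force: [4.4, -2.8, -1.4]
grasp_force: 2.5
F gx,gy,z 0.045953639424769835 -5.209390322101001 -1.3580399851478309 [-0.01004993 -0.1430641   0.02249998]
```

It reached the hard stop: the force rose to 5 N with no motion, at the expected depth. Next I'll back off and check.

```bash
python3 -m creep '[[[0,0,1.5,0,0,0,0],[0,0,3,0,0,0,0],[0,0,3,0,0,0,0],[0,0,0,-5,0,0,0],[0,0,0,-5,0,0,0],[0,0,0,-5,0,0,0],[0,0,0,-5,0,0,0],[0,0,4,0,0,0,0],[0,0,4,0,0,0,0],[0,0,0,0,0,0,0]]]' | grep -E 'clock|pos|force'
python3 -c "
from h import *
s=grab('scene');cv2.imwrite('pics/s9.png',cv2.resize(s['img'][80:260,200:420],None,fx=3.3,fy=3.3,interpolation=cv2.INTER_CUBIC)[:,:,::-1])
print([proj(s,G(x,-.13,.038)).round(1) for x in(-.071,.071)],'crop:',[((proj(s,G(x,-.13,.038))-[200,80])*3.3).round() for x in(-.071,.071)])"
```

```text
clock: 18.3
position: [0.7616, -0.1026, 0.2217]
contact_force: [-0.8, -0.8, 0.2]
grasp_force: 0.0
[array([311.4, 214.6]), array([345.6, 200.6])] crop: [array([368., 444.]), array([480., 398.])]
```

View pics/s9.png

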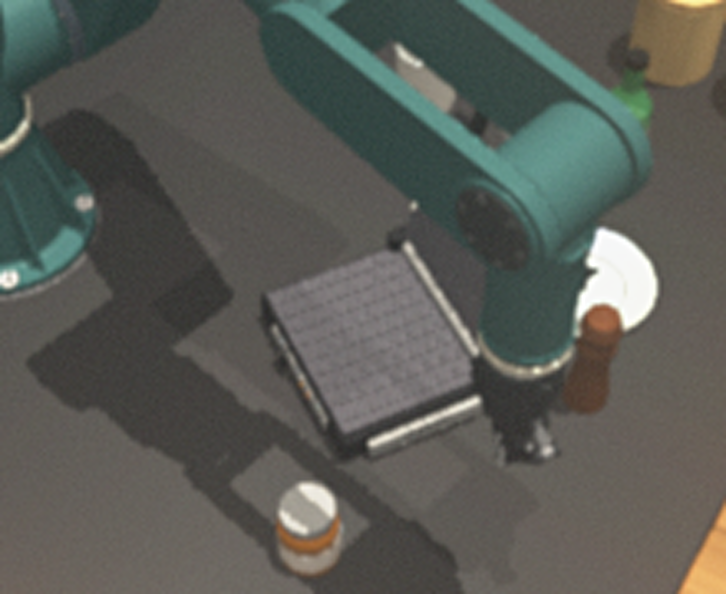

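The tray plate's top edge, (368,442) to (480,400), matches the predicted home position of (368,444) to (480,398). The grill hasn't moved, the lid is open, and the bystanders are where they were. The robot is touching nothing, so I'm handing in.

```bash
python3 -c "
from plant import arm
print(arm.job_done())"
```

```text
the job is handed in; nothing more can be done
None
```

The job is handed in at about 18 s of the 54 s allowed: the lid leans back open on its own, the drip tray is pushed home to its stop, and in the last picture the grill and the bystanders in view stand where they were.

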